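# Build up a disc-spring pack on the inclined arbor

## Task

Finish the pack of conical spring washers on the inclined arbor: one is already fitted with its crown against the flange. Take two more from the blue rack, any two and in any order, and thread them on one after the other so that each faces the opposite way to the one beneath it - first crown outward (bright side showing), then crown inward - and push them home so that the washers sit tight and square against each other. Let go, leave the third washer standing in the rack and leave the other things on the bench where they are.

Things in the scene. Friction and masses are not known exactly. Their poses are not given: they have to be found in the camera images.
- arbor: inclined assembly arbor: aluminium bar, 41 mm diameter, with a dark flange (72 mm across) on the angle table; fixed. It points away from the robot's side and up, 33 degrees above level. Origin: on its axis, in the flange face where the stack begins; z: along the axis to the free end; -x: its upper side. Straight to z = 95 mm, then tapering to 22 mm across at z = 118 mm
- stack_top (a point): middle of the upper face of the washer already fitted on the arbor (like the loose ones, but fixed; crown against the flange, dark hollow outward; it fills arbor z = 0 to 8.4 mm). Each washer added the opposite way round takes 8.4 mm more: origins home at arbor z = 12.6 and 21.0 mm
- arbor_tip (a point): middle of the arbor's free end, arbor z = 118 mm. A washer's bore has 2.5 mm clearance all round on the bar; when let go on it a washer may stay where it is, hang askew or slide part of the way down
- angle_table: tilting angle table that carries the arbor: dark base plate 160 x 130 x 18 mm, two quadrants and a grey plate 118 x 120 x 14 mm square to the arbor, whose top edge is 135 mm above the bench; fixed. Origin: under the base, 5 mm to the arbor's side of its middle; x: level, the way the arbor leans
- rack: blue plastic rack, 190 x 94 mm, fixed. Three washers stand on edge in slots 56 mm apart along its x axis, their axes along its x, some crown to +x, some to -x. Slot floors are 10 mm, dividers 42 mm, side walls 36 mm above the bench. A washer's centre stands 55 mm, its top 100 mm above the bench. Origin: middle of its underside
- washer_a: loose conical spring washer (disc spring), steel, about 0.15 kg, rigid: outside 90 mm, bore 46 mm, sheet 4 mm, a straight 12 degree cone, free height 8.4 mm. Crown side (convex) bright steel, hollow side dark brown. Origin: on its axis at half height; x: its axis, out of the crown side. Mid-wall at the outer rim: 44.6 mm from the axis, x = -2.2 mm; at the bore: 23.4 mm, x = +2.2 mm
- washer_a_crown (a point): middle of the crown face of washer_a: the point on its axis 4.2 mm from its origin, on the crown side
- washer_b: another conical spring washer, the same in every way as washer_a
- washer_b_crown (a point): middle of the crown face of washer_b: the point on its axis 4.2 mm from its origin, on the crown side
- washer_c: another conical spring washer, the same in every way as washer_a
- washer_c_crown (a point): middle of the crown face of washer_c: the point on its axis 4.2 mm from its origin, on the crown side
- grease_jar: small white grease jar with red lid, 48 mm across, 46 mm high; not part of the job. Origin: middle of its underside
- wrench: steel spanner lying flat, 160 mm long; not part of the job. Origin: middle of its underside
- screwdriver: screwdriver with orange handle, 190 mm long, lying; not part of the job. Origin: middle of its underside
- beaker: glass beaker, 78 mm across, 105 mm high; not part of the job. Origin: middle of its underside
- reagent_bottle: brown glass reagent bottle with blue cap, 72 mm across, 150 mm high; not part of the job. Origin: middle of its underside
- caliper: caliper lying flat, 150 mm long; not part of the job. Origin: middle of its underside
Mind the look-alikes: they are no part of the job. What is shaped like the washer_c but green is not meant.

How it is judged:
At the end, for the whole second after the job is handed in: two washers are on the arbor above the fitted one, crown outward, then crown inward: each within 2 mm of its home along the arbor, 6 mm of the axis and 0.1 rad of square, at rest; the third washer is within 15 mm of its start in the rack (((z of washer_a in the frame of arbor between 0.01062 and 0.01462 m and z of washer_a_crown in the frame of arbor between 0.01382 and 0.01982 m and x of washer_a in the frame of arbor between -0.006 and 0.006 m and y of washer_a in the frame of arbor between -0.006 and 0.006 m and angle between the x axis of washer_a and the z axis of arbor, either way round below 0.1 rad and linear speed of washer_a below 0.02 m/s) or (z of washer_b in the frame of arbor between 0.01062 and 0.01462 m and z of washer_b_crown in the frame of arbor between 0.01382 and 0.01982 m and x of washer_b in the frame of arbor between -0.006 and 0.006 m and y of washer_b in the frame of arbor between -0.006 and 0.006 m and angle between the x axis of washer_b and the z axis of arbor, either way round below 0.1 rad and linear speed of washer_b below 0.02 m/s) or (z of washer_c in the frame of arbor between 0.01062 and 0.01462 m and z of washer_c_crown in the frame of arbor between 0.01382 and 0.01982 m and x of washer_c in the frame of arbor between -0.006 and 0.006 m and y of washer_c in the frame of arbor between -0.006 and 0.006 m and angle between the x axis of washer_c and the z axis of arbor, either way round below 0.1 rad and linear speed of washer_c below 0.02 m/s)) and ((z of washer_a in the frame of arbor between 0.01903 and 0.02303 m and z of washer_a_crown in the frame of arbor between 0.01382 and 0.01982 m and x of washer_a in the frame of arbor between -0.006 and 0.006 m and y of washer_a in the frame of arbor between -0.006 and 0.006 m and angle between the x axis of washer_a and the z axis of arbor, either way round below 0.1 rad and linear speed of washer_a below 0.02 m/s) or (z of washer_b in the frame of arbor between 0.01903 and 0.02303 m and z of washer_b_crown in the frame of arbor between 0.01382 and 0.01982 m and x of washer_b in the frame of arbor between -0.006 and 0.006 m and y of washer_b in the frame of arbor between -0.006 and 0.006 m and angle between the x axis of washer_b and the z axis of arbor, either way round below 0.1 rad and linear speed of washer_b below 0.02 m/s) or (z of washer_c in the frame of arbor between 0.01903 and 0.02303 m and z of washer_c_crown in the frame of arbor between 0.01382 and 0.01982 m and x of washer_c in the frame of arbor between -0.006 and 0.006 m and y of washer_c in the frame of arbor between -0.006 and 0.006 m and angle between the x axis of washer_c and the z axis of arbor, either way round below 0.1 rad and linear speed of washer_c below 0.02 m/s)) and ((distance of washer_a from where it was at the start of the episode below 0.015 m and linear speed of washer_a below 0.02 m/s) or (distance of washer_b from where it was at the start of the episode below 0.015 m and linear speed of washer_b below 0.02 m/s) or (distance of washer_c from where it was at the start of the episode below 0.015 m and linear speed of washer_c below 0.02 m/s))); the robot touches nothing.
It fails at once if something else on the bench is moved more than 30 mm or knocked over (distance of any of grease_jar, wrench, screwdriver, beaker, reagent_bottle, caliper from where it was at the start of the episode above 0.03 m or angle between any of beaker, reagent_bottle, grease_jar's own z axis and vertical above 0.6 rad).
It also fails if it takes over 72 s, if anything falls off the work surface, if the arm or the gripper's body presses on something with over 40 N, if the wrist force passes 120 N, or if a joint passes its speed limit or range.

## Robot

A 6-joint arm with a two-finger parallel gripper is mounted at the origin on the work surface. World frame = base frame: x ahead of the robot, y to its left, z up, the work surface at z = 0. Lengths are in m, angles in rad, forces in N, time in s.
With the tool pointing down it reaches from about 0.375 to 0.975 m from the base axis. Payload 3.8 kg.
Tool frame: the origin (TCP) lies on the centre line of the jaws, within the pads' length; the fingertips stand 14 mm ahead of it and the grasp point (between the pads) lies 5 mm behind it; z points along the fingers, y is the line along which they close (so a half turn about z gives the same grasp; the last joint's range is limited). The gripper opens to 85 mm and grips with 20 to 120 N. Pads are 22 mm wide; open, the fingers measure 114 mm over their backs; the gripper's body (76 mm by 85 mm) begins 54 mm behind the grasp point. The pads swing forward as they close: fully open they stand 13 mm farther back than shut.
Start: joints at [-1.212, 0.264, 1.604, -0, 1.274, -0.037], TCP at [0.26, -0.623, 0.245] pointing down, gripper open.
Joint ranges: [-2.63, 2.63], [-0.94, 2.18], [0.31, 2.57], [-1.31, 4.45], [0, 2.66], [-2.55, 2.55]. Speed limits (rad/s): [2.57, 2.57, 3.14, 3.14, 3.14, 3.14].

## Interface

Orientations are given as a rotation vector (axis times angle).
In Python, from workcell import bot, eyes, spot_in gives the robot as it stands.
- The arm moves only by the tool carry_out, never from a script. Its argument "series" is text: rows parted by semicolons, each of 4 numbers parted by spaces: the shift along the world's x, y, z in m, then the turn about the world's z in degrees. In form: tx ty tz roll; .... A call has 1 to 20 rows; each row shifts and turns the commanded pose from where the row before left it; what a row does not reach is not made up. A row lasts 1/8 s, in which the tool goes at most 62.5 mm and 10.7 degrees, less where a joint would pass 70% of its speed; a pose out of reach is approached as far as the arm can. A call is refused whole if a number of a shift passes 0.0625 or a number of a turn 10.7, either way. A call with a gripper value outside its range is refused whole. "jaw" is the gripper command: -1 is shut, 1 is fully open, values between are in proportion, set as the call begins (left out, the last holds). The fingers move at their own pace and stop on an object; "grip_force" is the grip in N (left out, the last holds). Time passes only in rows, so rows that do not move let the fingers close. It gives the time, the measured TCP pose, the force, the opening and the grip force at its end, in the units of the state.
- bot.read_state(): the state, without advancing time (a new reading comes with each control period).
- eyes.read_camera(name): name is "side" or "top" or "wrist"; returns (picture, depth): 400x640x3 uint8, blue, green, red; 400x640 float32, m along the optical axis (not along the pixel's ray), 0 where there is no reading.
- eyes.get_calibration(name): a dict with "K" (3x3 intrinsics, pixels), "position" and "rotation" of the camera in the world; the wrist camera has in their place "T_tool_cam" (4x4, takes a point from camera to tool coordinates, whose origin is the TCP and whose axes are the flange's). Camera axes: x right, y down, z forward; pixel columns grow to the right and rows downward; lengths in m; the calibration is good to about 2 mm. A picture is of the moment at which its call begins: read the wrist's pose just before it. get_calibration takes no time and is no camera call.
- bot.finish_job(): hands the job in; it is judged then, once.
Trained networks look in the newest picture that a camera, given by its name, has taken for a name from the list of things; names that differ only in an ending like _2 or _b are one class to them, and where a whole thing is asked for, a point or a joint stands for the part that bears it (a point fixed in the world has none). Each returns a list of dicts, best first, with "score" (0 to 1); they miss things now and then, are a little off and sometimes report something else, mostly with a low value. They report only what shows in the picture. A call takes as long as a camera call. They do not tell look-alikes from the thing itself.
- spot_in(camera, target): "rect" ([centre column, centre row, width, height] in pixels, round what is visible of it).
The state is a dict: "time": time; "q": joint angles; "joint_vel": joint speeds; "joint_torque": joint torques, N m; "tool_pos": TCP position; "tcp_rot": TCP orientation; "wrist_force": force on the tool from outside, world axes, zero at the start; "torque": the same for the moment, N m; "width": opening from 0.0 (shut) to 1.0 (fully open); "grip_force": force on a finger pad.
Only numpy, scipy, OpenCV 4.12 (cv2) and the standard library are available. Lean on these libraries where they do the work, as an engineer would, in place of code of your own. Each camera call takes 0.05 s, during which the arm holds its last target. There are 200 camera calls.

## Working session

There is one attempt and no reset: what is moved stays moved. The work goes in short steps, Python scripts to look and compute and a tool call to move; the robot and the scene stay as the last step left them, time stands still between calls to the robot, and variables do not carry over. Pictures are saved under pics/ and viewed, at most 10 in all, crops included, and the job is handed in when it is done.

Besides the shell and the picture viewer there is one more tool, called after "Request:" as name(argument=value, ...) on one line, values as JSON. carry_out: Moves the arm, as the interface text tells. Its arguments: {"type":"object","properties":{"series":{"type":"string"},"jaw":{"type":"number"},"grip_force":{"type":"number"}},"required":["series"]}

```bash
mkdir -p pics
cat > h.py <<'E'
import numpy as np,cv2
from workcell import bot,eyes,spot_in
from scipy.spatial.transform import Rotation as R
def cam(n):
    s=bot.read_state(); im,d=eyes.read_camera(n); c=eyes.get_calibration(n); K=np.array(c["K"])
    if n=="wrist":
        T=np.eye(4);T[:3,:3]=R.from_rotvec(s["tcp_rot"]).as_matrix();T[:3,3]=s["tool_pos"];T=T@np.array(c["T_tool_cam"])
    else:
        T=np.eye(4);r=np.array(c["rotation"]);T[:3,:3]=r if r.shape==(3,3) else R.from_rotvec(r).as_matrix();T[:3,3]=c["position"]
    v,u=np.mgrid[:400,:640]
    P=np.stack([(u-K[0,2])/K[0,0]*d,(v-K[1,2])/K[1,1]*d,d],-1)@T[:3,:3].T+T[:3,3]
    P[d==0]=np.nan
    return im,P,K,T
def proj(X,K,T):
    c=(np.atleast_2d(X)-T[:3,3])@T[:3,:3]; return (c@K.T)[:,:2]/c[:,2:]
def show(s):print(round(s["time"],2),np.round(s["tool_pos"],4),np.round(s["tcp_rot"],3),np.round(s["wrist_force"],1),round(s["width"],3),round(s["grip_force"],1))
E
python3 - <<'E'
from h import *
show(bot.read_state())
for n in("top","side"):
    im,P,K,T=cam(n); cv2.imwrite(f"pics/{n}0.png",im); np.save(n+"0.npy",P)
    print(n,T.round(3).tolist(),K.round(1).tolist())
    for t in("arbor","washer_a","rack","angle_table"):
        for r in spot_in(n,t)[:5]:
            u,v,w,h=r["rect"]; p=P[min(int(v),399),min(int(u),639)]
            print(t,round(r["score"],2),np.round(r["rect"],0),np.round(p,3))
E
```

```text
0.0 [ 0.26   -0.6222  0.244 ] [-3.078e+00 -6.170e-01  1.000e-03] [-0.2 -0.4 -0.5] 1.001 0.0
top [[0.015, -0.99, 0.138, 0.333], [-1.0, -0.018, -0.016, 0.001], [0.019, -0.137, -0.99, 1.284], [0.0, 0.0, 0.0, 1.0]] [[429.4, 0.0, 320.4], [0.0, 429.4, 192.0], [0.0, 0.0, 1.0]]
arbor 0.85 [390. 172.  30.  47.] [ 0.555 -0.205  0.13 ]
washer_a 0.68 [206. 187.  22.  30.] [0.523 0.323 0.004]
washer_a 0.64 [258. 177.  28.   6.] [0.552 0.168 0.031]
washer_a 0.56 [252. 214.  23.   8.] [0.444 0.185 0.009]
washer_a 0.54 [441. 224.  25.  51.] [ 0.423 -0.377  0.014]
washer_a 0.44 [254. 194.  26.   8.] [0.498 0.178 0.031]
rack 0.68 [312. 234.  14.  12.] [0.383 0.005 0.05 ]
angle_table 0.97 [383. 188.  62.  84.] [ 0.508 -0.186  0.126]
side [[-0.68, -0.471, 0.561, -0.317], [-0.733, 0.429, -0.528, 0.755], [0.008, -0.771, -0.637, 1.043], [0.0, 0.0, 0.0, 1.0]] [[443.2, 0.0, 316.0], [0.0, 443.2, 200.7], [0.0, 0.0, 1.0]]
arbor 0.84 [349. 166.  29.  35.] [ 0.547 -0.217  0.138]
washer_a 0.72 [230. 272.  32.  23.] [0.525 0.323 0.003]
washer_a 0.64 [275. 242.  28.  21.] [0.527 0.148 0.013]
washer_a 0.56 [285. 252.  24.  22.] [0.475 0.148 0.011]
washer_a 0.56 [265. 232.  26.  16.] [0.596 0.137 0.002]
rack 0.74 [264. 232.  28.  23.] [ 0.604  0.131 -0.003]
rack 0.62 [276. 255.  55.  44.] [0.434 0.211 0.073]
angle_table 0.8 [356. 184.  56.  67.] [ 0.493 -0.201  0.091]
```

View pics/top0.png

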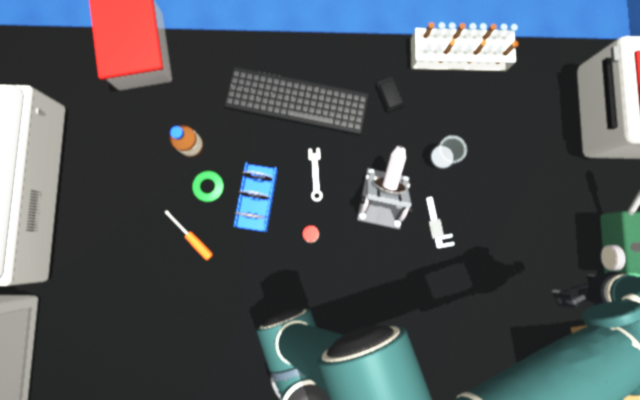

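View pics/side0.png

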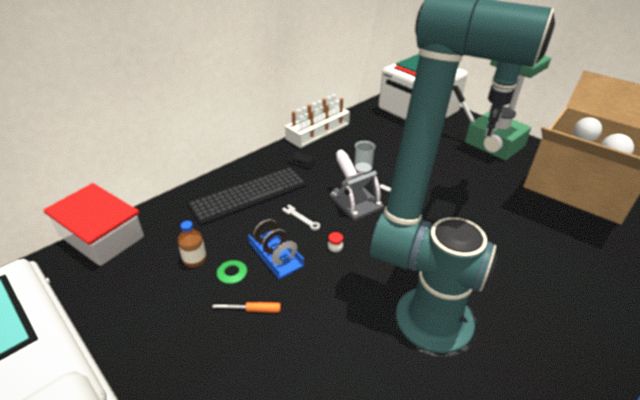

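Request:
carry_out(series="0.022 0.052 0.02 -2;0.022 0.052 0.02 -2;0.022 0.052 0.02 -2;0.022 0.052 0.02 -2;0.022 0.052 0.02 -2;0.022 0.052 0.02 -2;0.022 0.052 0.02 -2;0.022 0.052 0.01 -2;0 0 0 0;0 0 0 0")

```text
time: 1.75
tool_pos: [0.4361, -0.2068, 0.3953]
tcp_rot: [3.135, 0.185, -0.0]
wrist_force: [-0.6, -0.6, -0.2]
width: 1.003
grip_force: 0.0
```

Run:
```python
from h import *
print(np.round(eyes.get_calibration("wrist")["T_tool_cam"],3).tolist())
show(bot.read_state())
im,P,K,T=cam("wrist"); cv2.imwrite("pics/w1.png",im); np.save("w1.npy",P)
P0=np.load("top0.npy")
for r in spot_in("wrist","arbor"): print(r)
# arbor axis check in top view: heights around
for n,b in(("top",(360,415,130,215)),):
    Q=P0[b[2]:b[3],b[0]:b[1]].reshape(-1,3); Q=Q[Q[:,2]>0.137]; print(len(Q),Q.min(0),Q.max(0))
```

```text
[[-0.0, -0.955, -0.298, 0.076], [1.0, 0.0, -0.0, 0.0], [0.0, -0.298, 0.955, -0.13], [0.0, 0.0, 0.0, 1.0]]
1.75 [ 0.4361 -0.2068  0.3953] [ 3.135  0.185 -0.   ] [-0.6 -0.6 -0.2] 1.003 0.0
{'rect': [337.8, 60.9, 72.1, 121.8], 'score': 0.89}
317 [ 0.47147923 -0.24610484  0.13710548] [ 0.62130387 -0.20383733  0.16762647]
```

View pics/w1.png

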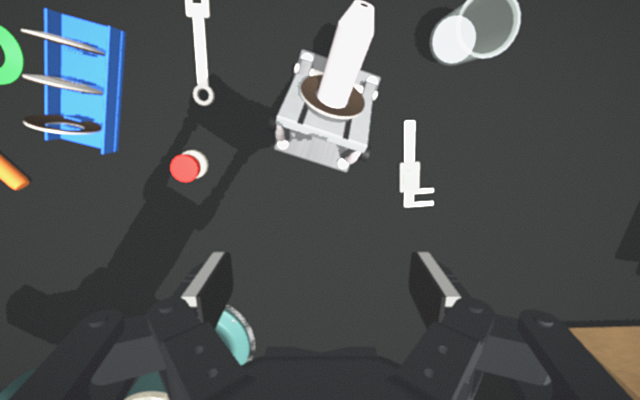

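```bash
cat > fit.py <<'E'
from h import *
from scipy.optimize import least_squares
def arbor(P,im,u0,u1,v0,v1):
    Q=P[v0:v1,u0:u1].reshape(-1,3); B=im[v0:v1,u0:u1].reshape(-1,3).min(1)
    Q=Q[(B>110)&(Q[:,2]>0.10)]
    el=np.radians(33)
    def ax(p): return np.array([p[0],p[1],0.15]),np.array([np.cos(el)*np.cos(p[2]),np.cos(el)*np.sin(p[2]),np.sin(el)])
    def rd(p,Q):
        o,a=ax(p);d=Q-o;s=d@a;return np.linalg.norm(d-np.outer(s,a),axis=1),s
    p=np.array([0.56,-0.215,-0.2])
    for k in range(4):
        r,s=rd(p,Q); sm=np.percentile(s,99.5)
        m=(abs(r-.0205)<(.03 if k==0 else .006))&(s<sm-.028)
        p=least_squares(lambda p:rd(p,Q[m])[0]-.0205,p,loss="soft_l1",f_scale=.001).x
    r,s=rd(p,Q);m2=(r<.022);sm=np.percentile(s[m2],99.7);o,a=ax(p)
    print("n",m.sum(),"res",np.std(r[m]),"az",np.degrees(p[2]),"tip",(o+a*sm).round(4),"org",(o+a*(sm-.118)).round(4))
    return o+a*(sm-.118),a
E
python3 - <<'E'
from fit import *
P=np.load("w1.npy");im=cv2.imread("pics/w1.png")
arbor(P,im,300,390,0,112)
P0=np.load("top0.npy");im0=cv2.imread("pics/top0.png")
arbor(P0,im0,382,410,140,192)
Q=P[0:160,0:130].reshape(-1,3);Q=Q[(Q[:,2]>.06)&(Q[:,2]<.115)]
from scipy.cluster.vq import kmeans2
c,l=kmeans2(Q,np.array([[.44,.18,.08],[.5,.17,.08],[.55,.16,.08]]))
for i in range(3):
    q=Q[l==i];t=q[q[:,2]>.09]; print(c[i].round(3),len(q),t.mean(0).round(4),q[:,2].max().round(4))
E
```

```text
n 1638 res 0.0025906726948321875 az -17.074725778406563 tip [ 0.5818 -0.2281  0.181 ] org [ 0.4872 -0.1991  0.1167]
n 313 res 0.0031246209259764035 az -7.260038306943683 tip [ 0.5877 -0.2194  0.181 ] org [ 0.4895 -0.2069  0.1168]
[0.435 0.178 0.083] 424 [0.4339 0.1764 0.0965] 0.1019
[0.494 0.158 0.086] 495 [0.495  0.1661 0.0962] 0.1021
[0.549 0.148 0.087] 424 [0.55   0.1573 0.0965] 0.1021
```

Request:
carry_out(series="0.008 0.052 0 2;0.008 0.052 0 2;0.008 0.052 -0.01 2;0.008 0.052 -0.02 2;0.008 0.052 -0.02 2;0.008 0.052 -0.02 2;0.008 0.04 -0.02 2;0 0 0 0;0 0 0 0")

```text
time: 2.98
tool_pos: [0.4925, 0.1438, 0.305]
tcp_rot: [3.09, 0.561, -0.002]
wrist_force: [0.4, -0.5, -0.7]
width: 1.001
grip_force: 0.0
```

Run:
```python
from h import *
show(bot.read_state())
im,P,K,T=cam("wrist"); np.save("w2.npy",P); cv2.imwrite("pics/w2full.png",im)
for r in spot_in("wrist","washer_a"): print(r)
q=proj(np.array([[.495,.166,.07]]),K,T)[0];print(q)
u,v=q.astype(int);u0=int(np.clip(u-130,0,380));v0=int(np.clip(v-100,0,200))
print(u0,v0);cv2.imwrite("pics/w2.png",cv2.resize(im[v0:v0+200,u0:u0+260],None,fx=3,fy=3,interpolation=cv2.INTER_CUBIC))
```

```text
2.98 [0.4925 0.1438 0.305 ] [ 3.09e+00  5.61e-01 -2.00e-03] [ 0.4 -0.5 -0.7] 1.001 0.0
{'rect': [206.8, 89.1, 72.4, 69.8], 'score': 0.7}
{'rect': [298.4, 157.6, 62.4, 40.7], 'score': 0.61}
{'rect': [279.3, 197.6, 59.6, 43.9], 'score': 0.57}
{'rect': [321.1, 118.4, 60.8, 39.6], 'score': 0.57}
[303.79111144 159.15356572]
173 59
```

View pics/w2.png

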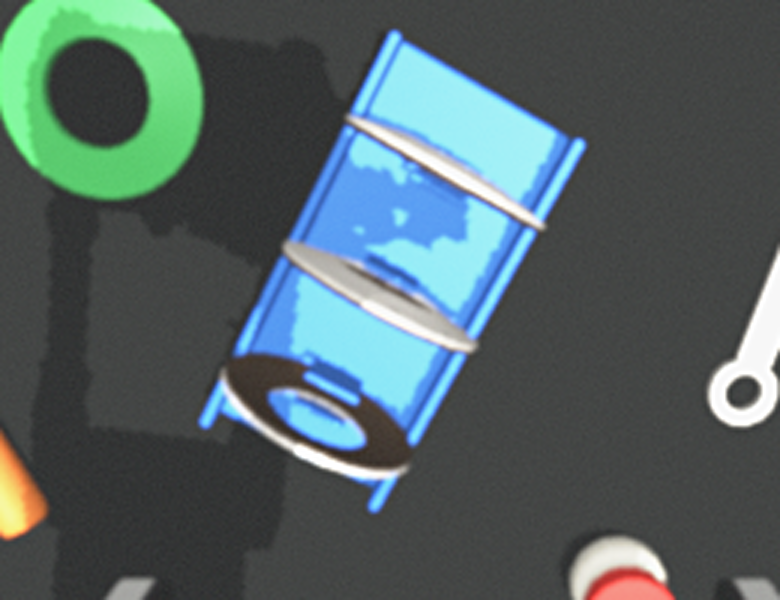

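Run:
```python
from h import *
P=np.load("w2.npy")
Q=P[60:260,200:380].reshape(-1,3);Q=Q[(Q[:,2]>.06)&(Q[:,2]<.115)]
for c in([.434,.1764],[.495,.166],[.55,.157]):
    d=np.array([.986,-.165]); s=(Q[:,:2]-c)@d; q=Q[(abs(s)<.02)]
    q=q[np.linalg.norm(q[:,:2]-c,axis=1)<.06]
    t=q[q[:,2]>.092]; mid=q[:,:2]; 
    y=mid@np.array([.165,.986])
    vx,vy,_,_=cv2.fitLine(q[:,:2].astype(np.float32),cv2.DIST_HUBER,0,.001,.001).ravel()
    print(len(q),len(t),"top",t.mean(0).round(4),"zmax",q[:,2].max().round(4),"lat mid",((y.max()+y.min())/2).round(4),"c lat",np.dot(t.mean(0)[:2],[.165,.986]).round(4),"s",((t[:,:2]@d).mean()).round(4),"dir",np.degrees(np.arctan2(vy,vx)).round(1))
```

```text
592 188 top [0.4343 0.1801 0.097 ] zmax 0.101 lat mid 0.2493 c lat 0.2493 s 0.3985 dir 81.9
643 238 top [0.4955 0.1712 0.0969] zmax 0.1012 lat mid 0.2507 c lat 0.2505 s 0.4603 dir 81.8
469 227 top [0.5507 0.1639 0.0972] zmax 0.1017 lat mid 0.2519 c lat 0.2525 s 0.5159 dir 82.1
```

Request:
carry_out(series="0.001 0.005 -0.02 10.3;0.001 0.005 -0.02 10.3;0.001 0.005 -0.02 10.3;0 0.005 -0.02 10.3;0 0.005 -0.02 10.2;0 0.0024 -0.02 10;0 0 0 0;0 0 0 0", jaw=-0.4, grip_force=40)

```text
time: 4.08
tool_pos: [0.4961, 0.1719, 0.1866]
tcp_rot: [2.373, 2.057, 0.002]
wrist_force: [0.1, 0.4, -0.2]
width: 0.304
grip_force: 0.0
```

Run:
```python
from h import *
s=bot.read_state();show(s);print(np.round(s["q"],2),2*np.degrees(np.arctan2(s["tcp_rot"][1],s["tcp_rot"][0])))
im,P,K,T=cam("wrist"); np.save("w3.npy",P); cv2.imwrite("pics/w3.png",im)
for z,tool in((.1,[0,0,0]),):
    print(proj(np.array([[.4955,.1712,.1]]),K,T))
v,u=np.where((P[...,2]>.092)&(P[...,2]<.115)&(abs(P[...,0]-.495)<.025)&(abs(P[...,1]-.17)<.03));t=P[v,u]
print(len(t),t.mean(0).round(4),t[:,2].max())
```

```text
4.08 [0.4961 0.1719 0.1866] [2.373e+00 2.057e+00 2.000e-03] [ 0.1  0.4 -0.2] 0.304 0.0
[ 0.29  0.02  1.99 -0.    1.13  0.43] 81.83787971472726
[[320.24556449 209.04660745]]
383 [0.4953 0.1737 0.0973] 0.10176183252853319
```

View pics/w3.png

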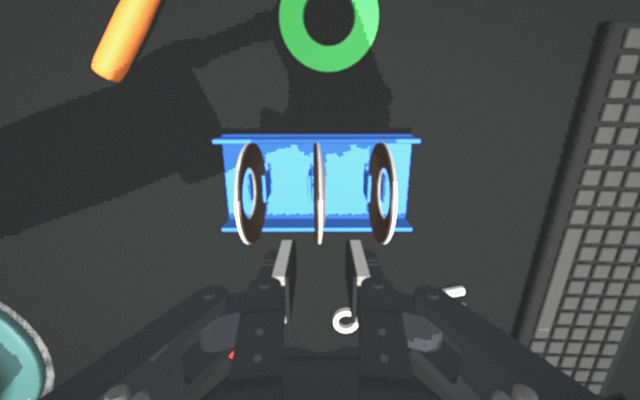

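Request:
carry_out(series="0 0 -0.03 0;0 0 -0.03 0;0 0 -0.02 0;0 0 -0.0066 0;0 0 0 0;0 0 0 0")

```text
time: 4.88
tool_pos: [0.4964, 0.1729, 0.1001]
tcp_rot: [2.369, 2.061, 0.004]
wrist_force: [0.5, 0.3, 0.6]
width: 0.3
grip_force: 0.0
```

Request:
carry_out(series="0 0 0 0;0 0 0 0;0 0 0 0;0 0 0 0;0 0 0 0", jaw=-1, grip_force=40)

```text
time: 5.5
tool_pos: [0.4967, 0.1728, 0.0996]
tcp_rot: [2.368, 2.062, 0.004]
wrist_force: [4.9, -0.9, 1.4]
width: 0.042
grip_force: 40.4
```

Request:
carry_out(series="0 0 0.02 0;0 0 0.03 0;0 0 0.04 0;0 0 0.05 0;0 0 0.05 0;0 0 0 0;0 0 0 0")

```text
time: 6.38
tool_pos: [0.4937, 0.1724, 0.2872]
tcp_rot: [-2.368, -2.061, 0.005]
wrist_force: [-0.4, 0.1, -1.8]
width: 0.031
grip_force: 46.1
```

Run:
```python
from h import *
s=bot.read_state();show(s)
im,P,K,T=cam("wrist"); np.save("w4.npy",P); cv2.imwrite("pics/w4.png",im)
```

```text
6.38 [0.4937 0.1724 0.2872] [-2.368 -2.061  0.005] [-0.4  0.1 -1.8] 0.031 46.1
```

View pics/w4.png

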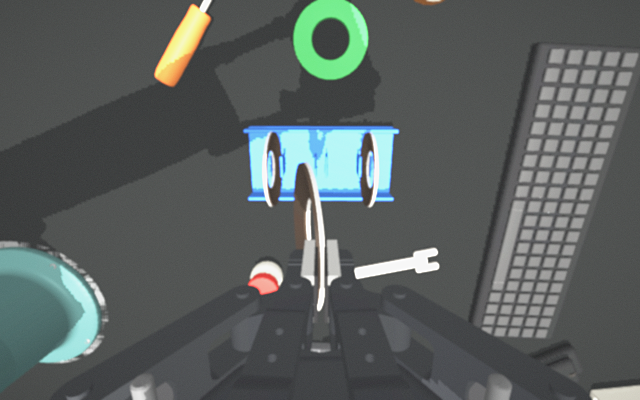

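Request:
carry_out(series="0.006 -0.03 0.01 0;0.006 -0.052 0.01 0;0.006 -0.052 0.01 0;0.006 -0.052 0.01 0;0.006 -0.052 0.0 0;0.006 -0.052 0.0 0;0.006 -0.052 0.0 0;0.006 -0.052 0.0 0;0.006 -0.052 0.0 0;0.003 -0.025 0 0;0 0 0 0;0 0 0 0;0 0 0 0")

```text
time: 8.05
tool_pos: [0.5522, -0.2968, 0.3285]
tcp_rot: [-2.367, -2.064, -0.0]
wrist_force: [-1.0, 0.7, -0.6]
width: 0.034
grip_force: 46.1
```

Run:
```python
from fit import *
s=bot.read_state();show(s)
im,P,K,T=cam("wrist"); np.save("w5.npy",P); np.savez("w5c.npz",K=K,T=T); cv2.imwrite("pics/w5.png",im)
r=spot_in("wrist","arbor");print(r)
```

```text
8.05 [ 0.5522 -0.2968  0.3285] [-2.367 -2.064 -0.   ] [-1.   0.7 -0.6] 0.034 46.1
[{'rect': [319.4, 98.6, 123.7, 81.6], 'score': 0.79}]
```

View pics/w5.png

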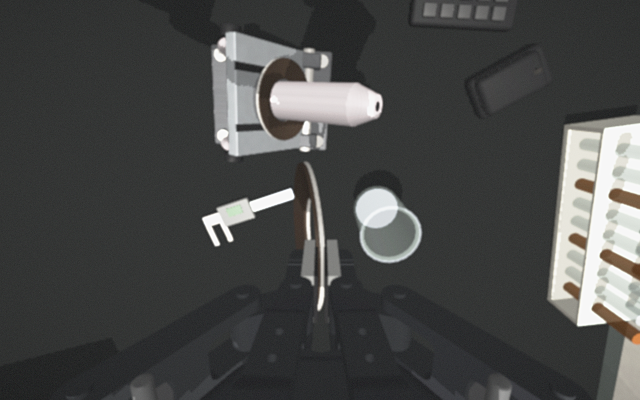

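```bash
cat > fit2.py <<'E'
from h import *
from scipy.optimize import least_squares
el=np.radians(33)
def fr(p):
    a=np.array([np.cos(el)*np.cos(p[3]),np.cos(el)*np.sin(p[3]),np.sin(el)]);y=np.array([-np.sin(p[3]),np.cos(p[3]),0]);return p[:3],a,y,np.cross(y,a)
def fit(P,im,K,T,cols,rows,p0,edges_thr=110):
    g=im.min(2).astype(float); E=[]
    for c in cols:
        m=np.where(g[rows[0]:rows[1],c]>edges_thr)[0]
        E.append((rows[0]+m.min()-.5,rows[0]+m.max()+.5))
    E=np.array(E)
    mid=int(E.mean()); tipc=cols[-1]+np.where(g[mid-4:mid+12,cols[-1]:cols[-1]+60].max(0)>edges_thr)[0].max()+.5
    Q=np.concatenate([P[int(e[0])+3:int(e[1])-2,c] for c,e in zip(cols,E)]);Q=Q[np.isfinite(Q).all(1)]
    z=np.linspace(.02,.095,60);ph=np.linspace(0,2*np.pi,73)
    def res(p):
        o,a,y,x=fr(p)
        ring=np.cos(ph)[:,None]*x+np.sin(ph)[:,None]*y
        S=proj((o+z[:,None,None]*a+.0205*ring).reshape(-1,3),K,T).reshape(60,73,2)
        # per-generator rows at cols
        Rr=np.array([np.interp(cols,S[:,k,0],S[:,k,1]) for k in range(73)])
        e=np.r_[Rr.min(0)-E[:,0],Rr.max(0)-E[:,1]]/1.
        tp=proj(o+.118*a+.011*ring,K,T)[:,0].max()-tipc
        d=Q-o;s=d@a;r=np.linalg.norm(d-np.outer(s,a),axis=1)-.0205
        return np.r_[e/np.sqrt(len(e))*3,tp*1.5,r*1000/np.sqrt(len(r))*2]
    s=least_squares(res,p0,loss="soft_l1",x_scale=[.01,.01,.01,.1]);p=s.x
    e=res(p);n=2*len(cols);o,a,y,x=fr(p)
    print("tipc",tipc,"edge rms px",np.sqrt((e[:n]**2).sum())/3,"means",e[:n//2].mean()*np.sqrt(n)/3,e[n//2:n].mean()*np.sqrt(n)/3,"tip",e[n]/1.5,"depth mm",np.sqrt((e[n+1:]**2).sum())/2,e[n+1:].mean()*np.sqrt(len(Q))/2)
    print("org",o.round(4),"az",np.degrees(p[3]).round(2),"tip",(o+.118*a).round(4));return p
E
python3 - <<'E'
from fit2 import *
c=np.load("w5c.npz");P=np.load("w5.npy");im=cv2.imread("pics/w5.png")
p=fit(P,im,c["K"],c["T"],np.arange(310,344),(70,140),[.489,-.203,.117,-.17])
np.save("arb.npy",p)
E
```

```text
tipc 382.5 edge rms px 10.284650549133623 means 6.465743500446994 -2.4355323242591247 tip -0.09878516655351177 depth mm 29.18702974787828 17.79875284274586
org [ 0.5266 -0.2449  0.0868] az 24.27 tip [ 0.6169 -0.2043  0.1511]
```

Run:
```python
from fit2 import *
c=np.load("w5c.npz");P=np.load("w5.npy");im=cv2.imread("pics/w5.png")
g=im.min(2)
for col in (312,320,328,336,343): print(col,g[70:136:2,col])
print(np.round(P[104,300:385:8],3).tolist())
```

```text
312 [164 161 159 156 153 154 183 200 211 217 220 218 219 217 222 222 221 216
 216 214 208 202 187 178 166 148 117 104 109 109 110  99  76]
320 [102 112 113 109 110 109 161 200 211 216 220 220 220 218 221 222 221 218
 215 214 211 203 192 184 171 155 153 180 182 186 181 152 109]
328 [110 110 111 113 108 108 147 199 209 215 220 222 220 217 220 222 221 218
 216 215 213 207 196 186 175 166 139  83  60  58  54  53  54]
336 [ 37  38  38  38  41  38 121 198 207 214 218 220 220 217 220 222 224 220
 215 216 213 206 202 190 180 169 154 110  52  54  50  55  54]
343 [ 34  41  34  40  45  35 113 193 206 214 219 222 219 218 219 222 222 220
 216 215 214 210 202 191 185 170 160 130  63  52  54  53  50]
[[0.541, -0.22, 0.133], [0.549, -0.221, 0.138], [0.558, -0.222, 0.143], [0.565, -0.223, 0.149], [0.573, -0.224, 0.152], [0.58, -0.225, 0.157], [0.587, -0.226, 0.16], [0.595, -0.227, 0.163], [0.602, -0.228, 0.165], [0.609, -0.229, 0.166], [0.619, -0.231, 0.15]]
```

Run:
```python
import re
s=open("fit2.py").read()
s=s.replace('Q=np.concatenate([P[int(e[0])+3:int(e[1])-2,c] for c,e in zip(cols,E)])','Q=P[int(E[0,0])+4:int(E[0,1])-5,cols[0]-35:cols[-1]-2].reshape(-1,3);print(E[[0,-1]])')
open("fit2.py","w").write(s)
from fit2 import *
c=np.load("w5c.npz");P=np.load("w5.npy");im=cv2.imread("pics/w5.png")
p=fit(P,im,c["K"],c["T"],np.arange(333,348),(76,132),[.50,-.21,.08,-.12])
np.save("arb.npy",p)
```

```text
[[ 81.5 123.5]
 [ 82.5 125.5]]
tipc 382.5 edge rms px 0.30953369398466324 means 0.10541600545721981 -0.05563597758374594 tip 1.8510888821765548e-08 depth mm 0.5598466574598708 -0.028354445791420664
org [ 0.5187 -0.2124  0.0925] az -11.35 tip [ 0.6157 -0.2319  0.1568]
```

Request:
carry_out(series="0.034 0.019 0 -1.2;0.034 0.019 0 -1.2;0.035 0.019 -0.02 -1.1;0 0 -0.03 0;0 0 -0.03 0;0 0 -0.03 0;0 0 -0.02 0;0 0 -0.01 0;0 0 0 0;0 0 0 0;0 0 0 0")

```text
time: 9.52
tool_pos: [0.6561, -0.2418, 0.1903]
tcp_rot: [2.43, 1.988, 0.002]
wrist_force: [-0.9, 0.0, -1.8]
width: 0.033
grip_force: 46.0
```

```bash
cat >> fit2.py <<'E'
def where():
    s=bot.read_state();show(s);p=np.load("arb.npy");e=np.array([np.cos(p[3]),np.sin(p[3])]);n=np.array([-e[1],e[0]])
    o,a,_,_=fr(p);t=o+.118*a;d=s["tool_pos"]-t
    print("rel tip X %.1f Y %.1f Z %.1f mm"%(d[:2]@e*1e3,d[:2]@n*1e3,d[2]*1e3),"yaw",2*np.degrees(np.arctan2(s["tcp_rot"][1],s["tcp_rot"][0])),"want",90+np.degrees(p[3]))
E
python3 - <<'E'
from fit2 import *
where()
im,P,K,T=cam("wrist"); cv2.imwrite("pics/w6.png",im);np.save("w6.npy",P)
im,P,K,T=cam("side"); q=proj(np.array([.62,-.232,.15]),K,T)[0].astype(int);print(q)
u,v=q;cv2.imwrite("pics/s6.png",cv2.resize(im[v-55:v+55,u-65:u+65],None,fx=5,fy=5,interpolation=cv2.INTER_CUBIC))
a=cv2.imread("pics/w6.png")[0:300,220:480];b=cv2.imread("pics/s6.png");a=cv2.resize(a,(0,0),fx=1.5,fy=1.5)
m=np.zeros((550,800,3),np.uint8);m[:450,:390]=a;b=cv2.resize(b,(400,338));m[:338,400:]=b;cv2.imwrite("pics/m6.png",m)
E
```

```text
9.53 [ 0.6561 -0.2418  0.1903] [2.430e+00 1.988e+00 2.000e-03] [-0.9  0.  -1.8] 0.033 46.0
rel tip X 41.5 Y -1.8 Z 33.5 mm yaw 78.57471036948633 want 78.64816792928526
[337 152]
```

View pics/m6.png

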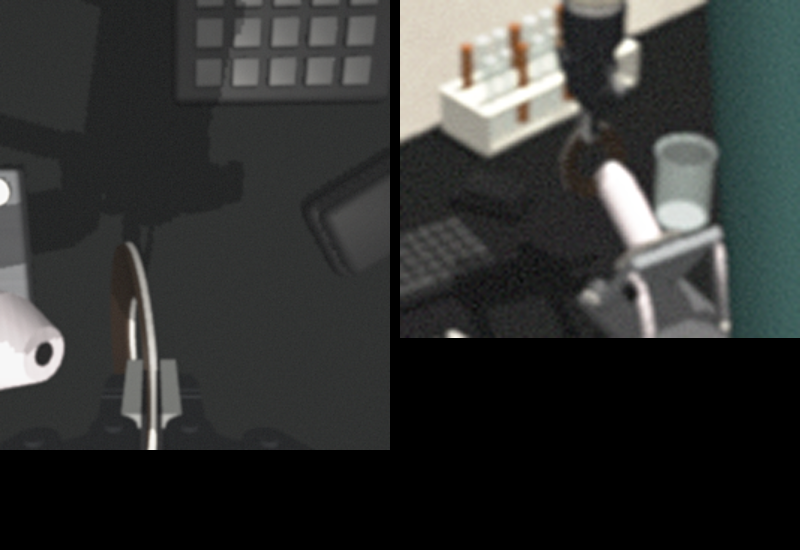

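Request:
carry_out(series="-0.01 0.004 0 0;-0.01 0.003 0 0;-0.008 0.002 -0.001 0;-0.008 0.0016 0 0;-0.007 0.0014 0 0;0 0 0 0;0 0 0 0", grip_force=30)

```text
time: 10.5
tool_pos: [0.6125, -0.2295, 0.1879]
tcp_rot: [2.431, 1.989, 0.001]
wrist_force: [0.3, 0.6, -1.2]
width: 0.028
grip_force: 46.1
```

```bash
python3 -c "
from fit2 import *
where()"
```

```text
10.5 [ 0.6125 -0.2295  0.1879] [2.431e+00 1.989e+00 1.000e-03] [ 0.3  0.6 -1.2] 0.028 46.1
rel tip X -3.6 Y 1.6 Z 31.1 mm yaw 78.57253606303254 want 78.64816792928526
```

Request:
carry_out(series="-0.004 0.0005 0 0;-0.004 0.0005 0 0;-0.004 0.0004 -0.001 0;0 0 0 0;0 0 0 0")

```text
time: 11.12
tool_pos: [0.6025, -0.2283, 0.1869]
tcp_rot: [2.428, 1.986, 0.006]
wrist_force: [6.5, -1.1, -6.5]
width: 0.033
grip_force: 50.2
```

```bash
python3 -c "
from fit2 import *
where()
im,P,K,T=cam('wrist'); cv2.imwrite('pics/w7.png',im[60:380,160:480])"
```

```text
11.12 [ 0.6025 -0.2283  0.1869] [2.428 1.986 0.006] [ 6.5 -1.1 -6.5] 0.033 50.2
rel tip X -13.7 Y 0.9 Z 30.1 mm yaw 78.56773883855219 want 78.64816792928526
```

View pics/w7.png

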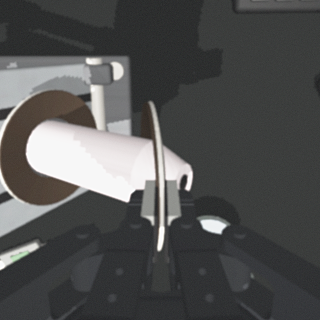

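Request:
carry_out(series="-0.003 0.0005 -0.0005 0;-0.003 0.0005 -0.0005 0;-0.003 0.0004 -0.001 0;0 0 0 0;0 0 0 0")

```text
time: 11.8
tool_pos: [0.5954, -0.2272, 0.1855]
tcp_rot: [2.426, 1.984, 0.01]
wrist_force: [10.8, -1.2, -8.4]
width: 0.032
grip_force: 62.0
```

Request:
carry_out(series="0 0 0 0;0 0 0 0;0 0 0 0", jaw=-0.62)

```text
time: 12.18
tool_pos: [0.5908, -0.2266, 0.1848]
tcp_rot: [-2.431, -1.989, 0.001]
wrist_force: [0.5, -0.5, 0.3]
width: 0.188
grip_force: 0.0
```

Request:
carry_out(series="-0.005 0.001 -0.001 0;-0.005 0.001 -0.001 0;-0.005 0.001 -0.001 0;0 0 0 0")

```text
time: 12.68
tool_pos: [0.5761, -0.2236, 0.1822]
tcp_rot: [2.431, 1.989, 0.001]
wrist_force: [1.1, -1.1, 2.7]
width: 0.193
grip_force: 1.3
```

```bash
python3 -c "
from fit2 import *
where()
im,P,K,T=cam('wrist'); cv2.imwrite('pics/w8.png',im);np.save('w8.npy',P)
p=np.load('arb.npy');o,a,y,x=fr(p)
Q=(P-o).reshape(-1,3);L=np.stack([Q@x,Q@y,Q@a],1)*1e3
m=(L[:,2]>30)&(L[:,2]<118)&(np.hypot(L[:,0],L[:,1])>27)&(np.hypot(L[:,0],L[:,1])<47)&(L[:,1]>15)
q=L[m];print(len(q))
for b in range(15,46,5):
    k=q[(q[:,1]>=b)&(q[:,1]<b+5)]
    if len(k):print(b,len(k),np.median(k,0).round(1),k.min(0).round(0),k.max(0).round(0))
"
```

```text
12.68 [ 0.5761 -0.2236  0.1822] [2.431e+00 1.989e+00 1.000e-03] [ 1.1 -1.1  2.7] 0.193 1.3
rel tip X -40.5 Y 0.3 Z 25.4 mm yaw 78.56896432064994 want 78.64816792928526
2291
15 325 [-30.5  17.6  95.4] [-39.  15.  90.] [44. 20. 98.]
20 375 [-26.1  22.5  95.3] [-38.  20.  91.] [40. 25. 98.]
25 506 [-16.6  27.6  95.3] [-34.  25.  90.] [38. 30. 97.]
30 472 [-12.   32.5  94.6] [-30.  30.  90.] [35. 35. 96.]
35 391 [-8.6 37.3 93.8] [-25.  35.  90.] [29. 40. 95.]
40 222 [-2.8 41.8 92.8] [-16.  40.  89.] [19. 44. 94.]
```

Request:
carry_out(series="0.004 -0.001 0 0;0 0 0.03 0;0 0 0.04 0;0.009 -0.002 0 -10;0.009 -0.002 0 -10;0.009 -0.002 0 -10;0.009 -0.002 0 -10;0.01 -0.0015 0 -10;0 0 0 -10;0 0 0 -10;0 0 0 -10;0 0 0 -10;0 0 0 0;0 0 0 0")

```text
time: 14.48
tool_pos: [0.6261, -0.234, 0.2511]
tcp_rot: [-3.126, 0.308, 0.002]
wrist_force: [0.1, 0.3, -0.4]
width: 0.192
grip_force: 0.0
```

```bash
cat > wz.py <<'E'
from fit2 import *
def look(zlo,zhi,side=0):
    im,P,K,T=cam('wrist'); cv2.imwrite('pics/wl.png',im)
    p=np.load('arb.npy');o,a,y,x=fr(p)
    Q=(P-o).reshape(-1,3);L=np.stack([Q@x,Q@y,Q@a],1)*1e3;r=np.hypot(L[:,0],L[:,1])
    q=L[(L[:,2]>zlo)&(L[:,2]<zhi)&(r>28)&(r<44)]
    print("n",len(q))
    for k in range(4):
        A=np.c_[q[:,:2],np.ones(len(q))];c=np.linalg.lstsq(A,q[:,2],rcond=None)[0];e=q[:,2]-A@c;q=q[abs(e)<max(2.5*np.std(e),1.5)]
    r=np.hypot(q[:,0],q[:,1])
    print("plane slope x,y",c[:2].round(3),"z0",c[2].round(1),"n",len(q),"std",np.std(e).round(2),"x",q[:,0].min().round(0),q[:,0].max().round(0),"y",q[:,1].min().round(0),q[:,1].max().round(0),
      "radial z: r30 %.1f r42 %.1f"%(np.median(q[abs(r-30)<2,2]),np.median(q[abs(r-42)<2,2])))
where()
E
python3 -c "
from wz import *
look(60,110)
look(20,110)"
```

```text
14.47 [ 0.6261 -0.234   0.2511] [-3.126e+00  3.080e-01  2.000e-03] [ 0.1  0.3 -0.4] 0.192 0.0
rel tip X 10.6 Y -0.1 Z 94.3 mm yaw 348.7426259351264 want 78.64816792928526
n 1351
plane slope x,y [-0.56  -0.015] z0 83.2 n 1286 std 1.26 x -40.0 34.0 y -44.0 44.0 radial z: r30 90.2 r42 84.2
n 1351
plane slope x,y [-0.562 -0.014] z0 83.2 n 1275 std 1.23 x -40.0 34.0 y -44.0 44.0 radial z: r30 90.0 r42 83.6
```

Request:
carry_out(series="0 0 0 0;0 0 -0.02 0;0 0 -0.03 0;0 0 -0.03 0;0 0 -0.015 0;0 0 0 0;0 0 0 0", jaw=0.32)

```text
time: 15.45
tool_pos: [0.627, -0.2344, 0.1578]
tcp_rot: [3.125, -0.312, 0.003]
wrist_force: [0.0, -0.6, 0.5]
width: 0.656
grip_force: 0.0
```

```bash
python3 -c "
from wz import *
im,P,K,T=cam('wrist'); cv2.imwrite('pics/w9.png',im)
p=np.load('arb.npy');e=np.array([np.cos(p[3]),np.sin(p[3]),0]);n=np.array([-e[1],e[0],0]);o,a,_,_=fr(p);t=o+.118*a
# fingertip extents: points near tool, |Y|20..50
D=(P-t).reshape(-1,3)*1e3;X=D@e;Y=D@n;Z=D[:,2]
m=(abs(Y)>22)&(abs(Y)<48)&(X>-14)&(X<28)&(Z>-35)&(Z<40)
for s in(-1,1):
    k=m&(Y*s>0);print(s,k.sum(),'Y',np.percentile(Y[k],[1,99]).round(1),'X',np.percentile(X[k],[1,99]).round(1),'Z',np.percentile(Z[k],[1,5,99]).round(1))
"
```

```text
15.45 [ 0.627  -0.2344  0.1578] [ 3.125e+00 -3.120e-01  3.000e-03] [ 0.  -0.6  0.5] 0.656 0.0
rel tip X 11.6 Y -0.3 Z 1.0 mm yaw -11.415446523022313 want 78.64816792928526
-1 2567 Y [-47.2 -28.8] X [ 1.1 24.8] Z [-5.7 -1.2 39.8]
1 2621 Y [27.1 46.9] X [ 1.1 24.9] Z [-5.3 -1.2 39.8]
```

Request:
carry_out(series="-0.01 0.002 0 0;-0.01 0.002 0 0;-0.0075 0.0015 0 0;-0.005 0.001 -0.0033 0;-0.005 0.001 -0.0033 0;-0.005 0.001 -0.0033 0;-0.005 0.001 -0.0033 0;0 0 0 0;0 0 0 0")

```text
time: 16.62
tool_pos: [0.5789, -0.2247, 0.1436]
tcp_rot: [3.126, -0.313, 0.0]
wrist_force: [0.2, -0.4, 0.6]
width: 0.66
grip_force: 0.0
```

```bash
python3 -c "
from wz import *
look(25,110)"
```

```text
16.62 [ 0.5789 -0.2247  0.1436] [ 3.126 -0.313  0.   ] [ 0.2 -0.4  0.6] 0.66 0.0
rel tip X -37.5 Y -0.2 Z -13.2 mm yaw -11.42039054059557 want 78.64816792928526
n 9075
plane slope x,y [-0.164  0.068] z0 69.7 n 9075 std 16.15 x -42.0 30.0 y -43.0 41.0 radial z: r30 64.6 r42 68.4
```

Run:
```python
s=open('wz.py').read()
s=s.replace("    q=L[(L","    e=np.array([np.cos(p[3]),np.sin(p[3]),0]);tx=bot.read_state()['tool_pos']@e;fx=(P@e).ravel()<tx+front\n    q=L[fx&(L").replace("side=0","front=-.013,hist=0")
s=s.replace('    print("n",len(q))','    print("n",len(q))\n    if hist:\n        for b in range(-45,46,10):\n            k=q[abs(q[:,0]-b)<5]\n            if len(k)>5:print("x",b,len(k),np.percentile(k[:,2],[5,50,95]).round(1))')
open('wz.py','w').write(s)
from wz import *
look(12,110,hist=1)
```

```text
16.68 [ 0.579  -0.2247  0.1436] [ 3.126e+00 -3.130e-01  1.000e-03] [0.5 0.6 0.1] 0.663 0.0
rel tip X -37.3 Y -0.2 Z -13.2 mm yaw -11.419910788772738 want 78.64816792928526
n 5470
x -45 296 [63.5 65.9 67.9]
x -35 2321 [60.8 65.4 67.5]
x -25 1638 [57.1 63.2 65.7]
x -15 485 [53.3 57.4 62.8]
x -5 168 [48.6 52.2 59. ]
x 5 189 [43.6 47.8 54.5]
x 15 245 [37.7 43.5 49.7]
x 25 126 [33.4 39.3 44.3]
plane slope x,y [-0.405  0.107] z0 51.4 n 5066 std 1.05 x -42.0 25.0 y -35.0 34.0 radial z: r30 61.7 r42 65.3
```

Request:
carry_out(series="-0.005 0.001 -0.0032 0;-0.005 0.001 -0.0032 0;-0.005 0.001 -0.0032 0;-0.005 0.001 -0.0032 0;-0.005 0.001 -0.0032 0;-0.005 0.001 -0.0032 0;-0.005 0.001 -0.0032 0;0 0 0 0;0 0 0 0")

```text
time: 17.85
tool_pos: [0.5439, -0.2177, 0.1212]
tcp_rot: [3.126, -0.313, 0.001]
wrist_force: [-0.9, -1.5, -0.3]
width: 0.659
grip_force: 0.0
```

```bash
python3 -c "
from wz import *
look(6,110,hist=1)"
```

```text
17.85 [ 0.5439 -0.2177  0.1212] [ 3.126e+00 -3.130e-01  1.000e-03] [-0.9 -1.5 -0.3] 0.659 0.0
rel tip X -73.2 Y -0.2 Z -35.6 mm yaw -11.425299467361228 want 78.64816792928526
n 5433
x -45 315 [21.1 24.2 25.7]
x -35 2850 [ 6.6 24.1 25.5]
x -25 1848 [ 7.4 23.9 25.6]
x -15 419 [21.9 23.1 24.3]
plane slope x,y [-0.054  0.008] z0 22.4 n 4724 std 0.87 x -42.0 -10.0 y -32.0 31.0 radial z: r30 24.3 r42 23.8
```

Request:
carry_out(series="-0.004 0.0008 -0.0026 0;-0.002 0.0004 -0.0013 0;-0.002 0.0004 -0.0013 0;0 0 0 0")

```text
time: 18.4
tool_pos: [0.5355, -0.216, 0.1157]
tcp_rot: [-3.126, 0.313, 0.0]
wrist_force: [0.4, 0.8, -0.1]
width: 0.661
grip_force: 0.0
```

Request:
carry_out(series="-0.001 0.0002 -0.0006 0;-0.001 0.0002 -0.0006 0;0 0 0 0")

```text
time: 18.77
tool_pos: [0.5348, -0.2159, 0.1154]
tcp_rot: [3.126, -0.313, 0.004]
wrist_force: [3.2, -0.5, 0.5]
width: 0.658
grip_force: 1.5
```

```bash
python3 -c "
from wz import *
look(6,110,hist=1)"
```

```text
18.77 [ 0.5348 -0.2159  0.1154] [ 3.126 -0.313  0.004] [ 3.2 -0.5  0.5] 0.658 1.5
rel tip X -82.5 Y -0.3 Z -41.4 mm yaw -11.429301579243123 want 78.64816792928526
n 5261
x -45 354 [ 6.4 10.3 12.1]
x -35 2738 [ 7.  11.7 13.5]
x -25 1857 [10.8 12.8 14.4]
x -15 312 [12.4 13.4 14.4]
plane slope x,y [ 0.107 -0.001] z0 15.6 n 4750 std 0.9 x -42.0 -13.0 y -32.0 31.0 radial z: r30 13.5 r42 11.1
```

Request:
carry_out(series="-0.0015 0.0003 -0.001 0;-0.001 0.0002 -0.0006 0;0 0 0 0")

```text
time: 19.2
tool_pos: [0.5345, -0.2159, 0.1153]
tcp_rot: [3.125, -0.313, 0.012]
wrist_force: [6.3, -0.2, 4.3]
width: 0.657
grip_force: 3.9
```

Request:
carry_out(series="0.01 -0.002 0.0065 0;0.01 -0.002 0.0065 0;0.03 -0.006 0.03 0;0.03 -0.006 0.05 0;0 0 0.05 0;0 0 0 0;0 0 0 0")

```text
time: 20.08
tool_pos: [0.6108, -0.231, 0.2553]
tcp_rot: [-3.126, 0.313, 0.003]
wrist_force: [-0.0, 0.2, -0.7]
width: 0.661
grip_force: 0.0
```

```bash
python3 -c "
from wz import *
look(5,110,front=1,hist=1)"
```

```text
20.07 [ 0.6108 -0.231   0.2553] [-3.126e+00  3.130e-01  3.000e-03] [-0.   0.2 -0.7] 0.661 0.0
rel tip X -5.0 Y -0.1 Z 98.5 mm yaw 348.57972273872383 want 78.64816792928526
n 2561
x -45 139 [ 6.1  7.7 11.8]
x -35 615 [ 6.6 11.8 13.7]
x -25 530 [ 7.2 12.6 14.5]
x -15 332 [10.6 12.6 14.6]
x -5 278 [11.  12.9 14.8]
x 5 248 [11.4 13.2 15.2]
x 15 236 [11.5 13.4 15.2]
x 25 152 [11.1 12.8 14.5]
x 35 31 [11.5 12.4 13.3]
plane slope x,y [ 0.019 -0.003] z0 12.9 n 2317 std 1.14 x -42.0 35.0 y -44.0 44.0 radial z: r30 14.0 r42 11.7
```

Request:
carry_out(series="-0.019 0.045 0.01 10.3;-0.02 0.046 0 10.3;-0.02 0.046 0 10.4;-0.02 0.046 0 10.4;-0.02 0.046 0 10.4;-0.02 0.046 0 10.4;-0.02 0.046 -0.01 10.4;-0.02 0.046 -0.02 10.4;-0.0175 0.044 -0.03 10.4;0 0 -0.02 0;0 0 0 0;0 0 0 0", jaw=-0.4)

```text
time: 21.62
tool_pos: [0.4346, 0.1794, 0.1858]
tcp_rot: [-2.372, -2.06, 0.002]
wrist_force: [0.1, 0.2, 0.8]
width: 0.3
grip_force: 0.0
```

Run:
```python
from wz import *
im,P,K,T=cam("wrist"); cv2.imwrite("pics/w10.png",im)
for c in((.4343,.1801),(.5507,.1639)):
    m=(P[...,2]>.09)&(P[...,2]<.115)&(abs(P[...,0]-c[0])<.025)&(abs(P[...,1]-c[1])<.035);t=P[m]
    if len(t)>9:
        top=t[t[:,2]>.094]; print(len(t),t.mean(0).round(4),"top",top.mean(0).round(4),t[:,2].max().round(4))
```

```text
21.62 [0.4346 0.1794 0.1858] [-2.372e+00 -2.060e+00  2.000e-03] [0.1 0.2 0.8] 0.3 0.0
rel tip X -258.5 Y 367.6 Z 29.0 mm yaw -278.06267774102656 want 78.64816792928526
435 [0.4338 0.1831 0.0966] top [0.4337 0.182  0.0981] 0.1016
625 [0.5497 0.1654 0.0961] top [0.5497 0.1645 0.0979] 0.1019
```

Request:
carry_out(series="-0.0005 0.001 -0.03 0;0 0 -0.03 0;0 0 -0.02 0;0 0 -0.0058 0;0 0 0 0;0 0 0 0")

```text
time: 22.42
tool_pos: [0.4354, 0.1811, 0.1016]
tcp_rot: [2.371, 2.06, 0.004]
wrist_force: [1.0, 0.2, 0.2]
width: 0.298
grip_force: 0.0
```

Request:
carry_out(series="0 0 0 0;0 0 0 0;0 0 0 0;0 0 0 0;0 0 0 0", jaw=-1, grip_force=40)

```text
time: 23.05
tool_pos: [0.4334, 0.1813, 0.101]
tcp_rot: [-2.37, -2.059, 0.002]
wrist_force: [-4.9, 1.1, 6.7]
width: 0.043
grip_force: 38.6
```

Request:
carry_out(series="0 0 0.02 0;0 0 0.03 0;0 0 0.04 0;0 0 0.05 0;0 0 0.05 0;0.006 -0.03 0.01 -0.5;0.01 -0.05 0.02 -0.5;0.01 -0.05 0.02 -0.5;0 0 0 0;0 0 0 0")

```text
time: 24.3
tool_pos: [0.4599, 0.051, 0.3398]
tcp_rot: [-2.398, -2.028, 0.0]
wrist_force: [-0.3, 1.2, -1.6]
width: 0.037
grip_force: 40.4
```

Run:
```python
from wz import *
im,P,K,T=cam("wrist"); cv2.imwrite("pics/w11.png",im)
s=bot.read_state();Rm=R.from_rotvec(s["tcp_rot"]).as_matrix();L=((P-s["tool_pos"])@Rm).reshape(-1,3)*1e3  # tool coords
m=(abs(L[:,1])<30)&(L[:,2]>18)&(L[:,2]<100)&(abs(L[:,0])<60)
q=L[m];print(len(q))
for b in range(20,95,10):
    k=q[abs(q[:,2]-b)<5]
    if len(k)>5:print("z",b,len(k),"y",np.percentile(k[:,1],[5,50,95]).round(1),"x",np.percentile(k[:,0],[1,99]).round(1))
```

```text
24.3 [0.4599 0.051  0.3398] [-2.398 -2.028  0.   ] [-0.3  1.2 -1.6] 0.037 40.4
rel tip X -208.4 Y 246.6 Z 183.0 mm yaw -279.57781577614736 want 78.64816792928526
1376
z 20 100 y [1.6 3.8 5.9] x [ 6.3 37.8]
z 30 94 y [3.7 5.9 7.9] x [26.7 41.5]
z 40 84 y [5.8 7.9 9.9] x [21.1 42.6]
z 50 88 y [ 7.5  9.5 11.9] x [19.8 42.4]
z 60 176 y [ 7.2 10.5 13.9] x [-15.8  38.6]
z 70 524 y [ 7.3 12.2 15.5] x [-25.3  32.3]
z 80 281 y [14.8 16.8 18.5] x [-28.   25.1]
z 90 29 y [18.5 19.1 19.4] x [-12.4  10.5]
```

Request:
carry_out(series="0.0325 -0.0482 0 -0.3;0.0325 -0.0482 0 -0.3;0.0325 -0.0482 0 -0.3;0.0325 -0.0482 0 -0.3;0.0325 -0.0482 0 -0.3;0.0325 -0.0482 0 -0.3;0 0 -0.03 0;0 0 -0.03 0;0 0 -0.03 0;0 0 -0.03 0;0 0 -0.02 0;0 0 -0.01 0;0 0 0 0;0 0 0 0")

```text
time: 26.1
tool_pos: [0.6562, -0.2385, 0.1919]
tcp_rot: [2.428, 1.99, 0.002]
wrist_force: [0.0, -0.4, -1.2]
width: 0.035
grip_force: 40.4
```

```bash
python3 -c "
from fit2 import *
where()"
```

```text
26.1 [ 0.6562 -0.2385  0.1919] [2.428e+00 1.990e+00 2.000e-03] [ 0.  -0.4 -1.2] 0.035 40.4
rel tip X 41.0 Y 1.4 Z 35.1 mm yaw 78.68701428433418 want 78.64816792928526
```

Request:
carry_out(series="-0.012 0.0024 0 0;-0.012 0.0024 0 0;-0.01 0.002 -0.001 0;-0.008 0.0016 -0.001 0;-0.008 0.0016 0 0;0 0 0 0")

```text
time: 26.85
tool_pos: [0.6046, -0.2282, 0.1883]
tcp_rot: [-2.43, -1.991, 0.0]
wrist_force: [-0.3, -0.6, -1.6]
width: 0.031
grip_force: 40.4
```

Request:
carry_out(series="-0.005 0.001 -0.001 0;-0.005 0.001 -0.001 0;-0.004 0.0008 -0.001 0;0 0 0 0;0 0 0 0")

```text
time: 27.48
tool_pos: [0.5913, -0.2256, 0.1853]
tcp_rot: [2.43, 1.991, 0.0]
wrist_force: [0.0, -0.1, -1.6]
width: 0.031
grip_force: 40.4
```

```bash
python3 -c "
from wz import *
im,P,K,T=cam('wrist'); cv2.imwrite('pics/w12.png',im)"
```

```text
27.48 [ 0.5913 -0.2256  0.1853] [2.43  1.991 0.   ] [ 0.  -0.1 -1.6] 0.031 40.4
rel tip X -25.1 Y 1.3 Z 28.5 mm yaw 78.67379175953477 want 78.64816792928526
```

Request:
carry_out(series="-0.004 0.0008 -0.001 0;-0.004 0.0008 -0.0015 0;-0.003 0.0006 -0.001 0;0 0 0 0;0 0 0 0")

```text
time: 28.15
tool_pos: [0.58, -0.2233, 0.1816]
tcp_rot: [-2.43, -1.991, 0.0]
wrist_force: [-0.4, -0.3, -1.5]
width: 0.03
grip_force: 40.4
```

Request:
carry_out(series="0 0 0 0;0 0 0 0;0 0 0 0", jaw=-0.62)

```text
time: 28.52
tool_pos: [0.5805, -0.2234, 0.1821]
tcp_rot: [2.429, 1.991, 0.0]
wrist_force: [0.6, -0.7, 0.3]
width: 0.187
grip_force: 0.0
```

```bash
python3 -c "
from wz import *
look(30,112,front=1,hist=1)"
```

```text
28.52 [ 0.5805 -0.2234  0.1821] [2.429 1.991 0.   ] [ 0.6 -0.7  0.3] 0.187 0.0
rel tip X -36.2 Y 1.4 Z 25.3 mm yaw 78.67979847376611 want 78.64816792928526
n 2089
x -45 87 [ 85.9  92.2 111.7]
x -35 1064 [ 94.4 100.1 109.7]
x -25 407 [ 89.2  94.3 107.5]
x -15 162 [84.8 89.5 92.8]
x -5 88 [82.4 85.7 88.2]
x 5 73 [77.7 80.1 83. ]
x 15 68 [71.4 75.5 78.4]
x 25 79 [67.4 69.4 72.1]
x 35 61 [64.  65.8 67.5]
plane slope x,y [-0.488 -0.019] z0 82.3 n 1751 std 2.2 x -40.0 40.0 y -44.0 44.0 radial z: r30 87.7 r42 92.6
```

Request:
carry_out(series="0 0 0.03 0;0 0 0.04 0;0.009 -0.002 0 -10;0.009 -0.002 0 -10;0.009 -0.002 0 -10;0.009 -0.002 0 -10;0.0096 -0.0028 0 -10;0 0 0 -10;0 0 0 -10;0 0 0 -10;0 0 0 -10;0 0 0 0")

```text
time: 30.08
tool_pos: [0.6259, -0.2341, 0.2518]
tcp_rot: [-3.127, 0.307, -0.0]
wrist_force: [0.1, -0.2, -0.2]
width: 0.196
grip_force: 0.0
```

Request:
carry_out(series="0 0 0 0;0 0 -0.02 0;0 0 -0.03 0;0 0 -0.03 0;0 0 -0.014 0;0 0 0 0;0 0 0 0", jaw=0.32)

```text
time: 30.95
tool_pos: [0.6266, -0.2344, 0.1589]
tcp_rot: [3.126, -0.309, 0.003]
wrist_force: [0.2, 0.6, 0.3]
width: 0.658
grip_force: 0.0
```

```bash
python3 -c "
from wz import *
look(30,115)"
```

```text
30.95 [ 0.6266 -0.2344  0.1589] [ 3.126e+00 -3.090e-01  3.000e-03] [0.2 0.6 0.3] 0.658 0.0
rel tip X 11.2 Y -0.4 Z 2.1 mm yaw -11.306744451678817 want 78.64816792928526
n 3958
plane slope x,y [-0.491 -0.009] z0 82.3 n 3925 std 1.05 x -27.0 42.0 y -39.0 37.0 radial z: r30 82.4 r42 67.8
```

Same state as the first; repeat the fork push.

Request:
carry_out(series="-0.01 0.002 -0.001 0;-0.01 0.002 0 0;-0.0075 0.0015 0 0;-0.005 0.001 -0.0033 0;-0.005 0.001 -0.0033 0;-0.005 0.001 -0.0033 0;-0.005 0.001 -0.0033 0;-0.005 0.001 -0.0032 0;-0.005 0.001 -0.0032 0;-0.005 0.001 -0.0032 0;-0.005 0.001 -0.0032 0;-0.005 0.001 -0.0032 0;0 0 0 0;0 0 0 0")

```text
time: 32.75
tool_pos: [0.5535, -0.2197, 0.1277]
tcp_rot: [3.126, -0.31, 0.001]
wrist_force: [0.4, -0.5, -0.7]
width: 0.661
grip_force: 0.0
```

```bash
python3 -c "
from wz import *
look(16,110,hist=1)"
```

```text
32.75 [ 0.5535 -0.2197  0.1277] [ 3.126e+00 -3.100e-01  1.000e-03] [ 0.4 -0.5 -0.7] 0.661 0.0
rel tip X -63.4 Y -0.3 Z -29.1 mm yaw -11.32426845640469 want 78.64816792928526
n 4169
x -45 94 [39.2 40.5 42.3]
x -35 2181 [38.4 40.8 42.9]
x -25 1434 [35.4 37.8 39.9]
x -15 383 [31.8 33.9 35.7]
x -5 77 [29.  30.6 31.9]
plane slope x,y [-0.365  0.001] z0 28.2 n 3944 std 0.88 x -41.0 -3.0 y -31.0 30.0 radial z: r30 36.6 r42 40.4
```

Request:
carry_out(series="-0.005 0.001 -0.0042 0;-0.004 0.0008 -0.0036 0;-0.002 0.0004 -0.0023 0;-0.002 0.0004 -0.0013 0;0 0 0 0;0 0 0 0")

```text
time: 33.55
tool_pos: [0.5423, -0.2175, 0.1176]
tcp_rot: [3.125, -0.31, 0.007]
wrist_force: [5.4, 0.8, 4.7]
width: 0.657
grip_force: 3.5
```

```bash
python3 -c "
from wz import *
look(12,110,hist=1)"
```

```text
33.55 [ 0.5423 -0.2175  0.1176] [ 3.125 -0.31   0.007] [5.4 0.8 4.7] 0.657 3.5
rel tip X -74.8 Y -0.4 Z -39.2 mm yaw -11.325813387111186 want 78.64816792928526
n 4755
x -45 190 [21.8 23.4 24.6]
x -35 2435 [20.7 22.5 24. ]
x -25 1716 [20.2 21.7 23.4]
x -15 413 [19.9 21.  22.2]
plane slope x,y [-0.088  0.001] z0 19.4 n 4627 std 0.84 x -42.0 -9.0 y -32.0 31.0 radial z: r30 21.0 r42 23.1
```

Request:
carry_out(series="-0.0015 0.0003 -0.001 0;0 0 0 0;0 0 0 0")

```text
time: 33.98
tool_pos: [0.5422, -0.2175, 0.1176]
tcp_rot: [3.125, -0.31, 0.012]
wrist_force: [7.4, 0.9, 6.5]
width: 0.659
grip_force: 4.6
```

Request:
carry_out(series="0.01 -0.002 0.0065 0;0.01 -0.002 0.0065 0;0.03 -0.006 0.03 0;0.03 -0.006 0.05 0;0 0 0.05 0;0 0 0 0;0 0 0 0")

```text
time: 34.85
tool_pos: [0.6182, -0.2326, 0.2571]
tcp_rot: [-3.126, 0.31, 0.003]
wrist_force: [-0.3, 0.4, -1.2]
width: 0.657
grip_force: 0.0
```

```bash
python3 -c "
from wz import *
look(14,110,front=1,hist=1)
im=cv2.imread('pics/wl.png');P=None
s,Ps,K,T=cam('side');t,Pt,Kt,Tt=cam('top')
m=np.zeros((560,800,3),np.uint8);m[:320,:512]=cv2.resize(im,(512,320))
m[330:560,:300]=cv2.resize(t[130:245,230:380],(300,230));m[330:560,310:590]=cv2.resize(s[140:240,310:432],(280,230));m[330:560,600:]=cv2.resize(s[215:290,240:305],(200,230))
cv2.imwrite('pics/fin.png',m)"
```

```text
34.85 [ 0.6182 -0.2326  0.2571] [-3.126e+00  3.100e-01  3.000e-03] [-0.3  0.4 -1.2] 0.657 0.0
rel tip X 2.6 Y -0.2 Z 100.3 mm yaw 348.67525123003463 want 78.64816792928526
n 2427
x -45 78 [20.2 22.4 24.8]
x -35 507 [20.6 22.7 24.1]
x -25 455 [20.5 22.1 23.9]
x -15 329 [20.5 22.2 24. ]
x -5 287 [20.  22.2 24.1]
x 5 269 [20.  22.1 24.1]
x 15 278 [20.1 22.1 24. ]
x 25 191 [20.9 22.6 24.1]
x 35 33 [21.8 23.1 24.2]
plane slope x,y [-0.003 -0.   ] z0 22.3 n 2381 std 1.09 x -42.0 35.0 y -44.0 44.0 radial z: r30 21.2 r42 23.2
```

View pics/fin.png

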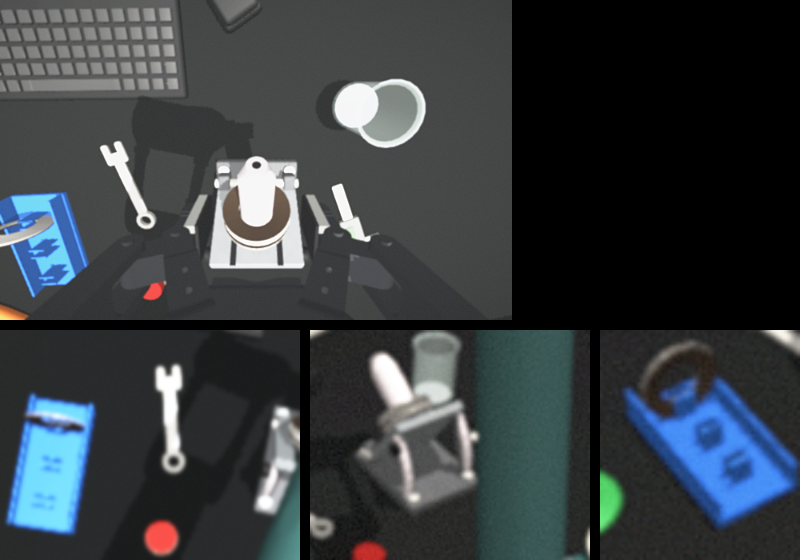

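The picture shows the stack on the arbor at about (256,215), dark hollow side outward and square. The third washer is standing in the rack, and the other things are where they were. The gripper is clear, so I'm handing in.

```bash
python3 -c "
from workcell import bot
print(bot.finish_job())"
```

```text
the job is handed in; nothing more can be done
None
```

I handed the job in at about 35 s of the 72 s: two washers are pushed home on the arbor, first crown outward, then crown inward. By the wrist camera they sit square and at the expected height to within about 2 mm; the third washer is standing in the rack, the gripper is clear, and no verdict came back.

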